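# Unhook the flask's cap and snap it on

### The arm

A 6-joint arm with a two-finger parallel gripper is mounted at the origin on a cart in front of the work surface, level with it; the furniture and walls round the work are solid. World frame = base frame: x ahead of the robot, y to its left, z up, the work surface at z = 0. Lengths are in m, angles in rad, forces in N, time in s.
With the tool pointing down it reaches from about 0.25 to 0.775 m from the base axis. Payload 8.9 kg.
Tool frame: the origin (TCP) lies at the centre of the arm's flange, where the gripper is bolted on; the fingertips stand 173 mm ahead of it and the grasp point (between the pads) lies 155 mm ahead of it (bot.nose_length is the distance from the TCP to the fingertips, in m); z points along the fingers, y is the direction in which the jaws open and shut (so a half turn about z gives the same grasp; the last joint's range is limited). The gripper opens to 85 mm and grips with 20 to 120 N. Pads are 22 mm wide; open, the fingers measure 114 mm over their backs; the gripper's body (76 mm by 85 mm) begins 54 mm behind the grasp point. The pads swing forward as they close: fully open they stand 13 mm farther back than shut.
Start: joints at [-1.335, 0.291, -0.153, 1.127, 0, 1.431], TCP at [0.192, -0.489, 0.405] pointing down, gripper open.
Joint ranges: [-2.52, 2.52], [-0.91, 1.74], [-1.3, 1.37], [-1.96, 2.02], [-1.52, 1.47], [-3.14, 3.14]. Speed limits (rad/s): [2.22, 2.22, 2.79, 3.14, 3.14, 3.14].

### API

Orientations are given as a rotation vector (axis times angle).
In Python, from bench import bot gives the robot as it stands.
- The arm moves only by the tool jog_arm, never from a script. Its argument "commands" is a list of rows, each a list of 3 entries, a list of its own where there are three numbers: the opening, from 0 (shut) to 1 (fully open), then the shift along the world's x, y, z in m, then the turn, a rotation vector about the world's x, y, z in rad. In form: [[gripper, [dx, dy, dz], [rx, ry, rz]], ...]. A call has 1 to 5 rows; each row is the pose to reach, as a shift and turn from the pose measured when the call began; what a row does not reach only later rows make up. A row lasts 1/12 s, in which the tool goes at most 41.7 mm and 7.16 degrees, less where a joint would pass 70% of its speed; a pose out of reach is approached as far as the arm can. A call with a gripper value outside its range is refused whole. The fingers move at their own pace and stop on an object; "force" is the grip in N (left out, the last holds). Time passes only in rows, so rows that repeat a pose let the fingers close. It gives the time, the measured TCP pose, the force and the opening at its end, in the units of the state.
- bot.get_obs(): the state, without advancing time (a new reading comes with each control period).
- bot.snapshot(name): name is "scene" or "top"; returns (picture, depth): 420x560x3 uint8, red, green, blue; 420x560 float32, m along the optical axis (not along the pixel's ray), 0 where there is no reading.
- bot.camera_model(name): a dict with "fx", "fy", "cx", "cy" (pixels), "k1" (the pictures are not rectified: a ray, as slopes to the right and down, at radius r is drawn at 1 + k1 r^2 times it, then the intrinsics apply), "extrinsics" (4x4, takes a point from world to camera coordinates). Camera axes: x right, y down, z forward; pixel columns grow to the right and rows downward; lengths in m; the calibration is good to about 2 mm. A picture is of the moment at which its call begins. camera_model takes no time and is no camera call.
- bot.hand_in(): hands the job in, once; it reports no verdict.
The state is a dict: "time_s": time; "joints": joint angles; "qvel": joint speeds; "joint_efforts": joint torques, N m; "ee_pos": TCP position; "ee_rot": TCP orientation; "wrist_force": force on the tool from outside, world axes, zero at the start; "torque": the same for the moment, N m; "width": opening from 0.0 (shut) to 1.0 (fully open).
Only numpy, scipy, OpenCV 4.12 (cv2) and the standard library are available. Lean on these libraries where they do the work, as an engineer would, in place of code of your own. Each camera call takes 0.05 s, during which the arm holds its last target.

### The job

The dry cap of the vacuum flask hangs by its bail on the hook of the drying stand. Lift it off over the hook's upturned tip, set it on the neck of the open flask that leans in the bottle rest, feel for the turn at which its notches drop over the neck's lugs, and press it on along the flask's axis, without ramming it, until it snaps fully home and sits square. Do not disturb the things round about.

Things in the scene. Friction and masses are not known exactly. Their poses are not given: they have to be found in the camera images.
- stand: Drying stand, fixed to the worktop: dark wooden disc 116 mm across and 14 mm high, a dark steel rod post (7 mm thick) at its centre up to 130 mm, where the rod bends into a level bar along the stand's own -x. Origin: centre of the disc's underside; z up.
- hook_bar (a point): Point on the axis of the level bar (7 mm thick), 40 mm out from the post, 130 mm above the worktop. The bar runs along the stand's x axis and ends 72 mm from the post.
- hook_tip (a point): Top of the barb at the bar's free end, 75 mm from the post: the bar turns straight up there and ends in a 9 mm ball; its top is 12 mm above the top of the bar.
- cap: Loose black cap with blue trims, 50 to 100 g, hanging mouth down on the hook, x axis along the bar within a few degrees. Origin: centre of the open rim underneath; z up through it. Skirt 55 mm across, 33 mm high, bore 45 mm, 28 mm deep, with a 4 mm high inward bead at the rim (opening 39 mm). Six notches 7.5 mm wide cut the bead every 60 degrees, the first at +x, white marks outside. Total height 95 mm.
- cap_grip (a point): Middle of the cap's blue grip block, 79 mm above the open rim: 30 mm long (cap x), 12 mm thick (cap y), 31 mm high, its top at 95 mm; pinch it across its 12 mm thickness. Right below it, 15 mm under this point, lies the top of the bail's crossbar, 40 mm long in the cap's y.
- cap_eye (a point): Centre of the eye under the cap's bail, 45 mm above the open rim: 26 mm wide (cap y), 24 mm high (z 33 to 57 mm); the hook passes through it along the cap's x. The 7 mm high, 9 mm thick crossbar above it rests on the hook's bar. Lifting the cap 13 to 16 mm straight up lets the level eye pass out over the barb, clear of it above and below.
- rest: Bottle rest, fixed to the worktop: wooden base 150 x 96 mm with a slope that carries the flask. Origin: on the worktop, 25 mm behind the base's centre (towards its +x); the flask's underside is centred 30 mm above it, and the flask leans to its -x. z up.
- flask: Blue vacuum flask, fixed in the rest, leaning 30 degrees from upright to the rest's own -x. Origin: centre of its underside, 30 mm above the worktop; z along its axis to the mouth; x in the plane of the lean. Body 76 mm across; from 95 mm a steel neck 36 mm across, tapering from 115 mm to 28 mm at its top at 122 mm. Three dark sprung nubs stand 4 mm out of the neck at 105 mm, between three orange lugs.
- neck_top (a point): Centre of the mouth, 122 mm along the flask's axis. Three orange upright lugs on the neck, 120 degrees apart, 4 mm wide, reach 21.5 mm out from the axis and up to 116 mm. One lies within 0.52 rad of the flask's own +x, either way; how the neck is turned differs each time and no reading tells it. Unless notches meet the lugs (within about 0.07 rad), the cap's rim stops on them, 21 mm short of home.
- flask_shoulder (a point): Centre of the flask's shoulder, 95 mm along its axis; axes as the flask's. The cap is home when its open rim (its origin) lies here, z along the flask's. With notches over the lugs a cap slides to the nubs, over 10 mm short; 10 to 18 N along the axis pushes its bead past them, then they pull it on and it stops hard on the shoulder. Over 80 N is ramming. Any of the six turns will do.
- shaker: Bystander: clear and grey shaker, 44 mm across, 90 mm high; origin under its centre.
- garlic: Bystander: garlic bulb, 60 mm across, 58 mm high; origin under its centre.
- mug: Bystander: pink and dark blue mug with a handle, 86 x 117 x 88 mm; origin under its centre.
- jam_jar: Bystander: jar with a red lid, 64 mm across, 90 mm high; origin under its centre.
- tea_light: Bystander: tea light, 38 mm across, 15 mm high; origin under its centre.
Not all that is in view belongs to the job. What is shaped like the cap but purple or turquoise is not meant.

How it is judged:
On the way, in this order (a step that is already met when the one before it is completed fails the run):
1. the cap is off the hook, its eye clear of the barb by 20 mm (distance between cap_eye and hook_bar above 0.06 m), for 0.1 s.
2. the cap is snapped home on the flask (z of cap in the frame of flask_shoulder below 0.003 m and distance between cap and flask_shoulder below 0.005 m and angle between the z axis of cap and the z axis of flask, either way round below 0.1 rad), for 0.2 s.
At the end, for the whole second after the job is handed in: The cap is snapped home on the flask: its rim within 3 mm of the shoulder along the axis, within 5 mm in all, square within 0.1 rad, and at rest (all of step 2 and linear speed of cap below 0.02 m/s); the robot touches nothing.
It fails at once if the cap is rammed onto the flask (over 80 N between them) (contact force between cap and flask above 80 N).
It fails at once if a bystander is shoved by more than 30 mm (distance of any of shaker, garlic, mug, jam_jar, tea_light from where it was at the start of the episode above 0.03 m).
It also fails if it takes over 51 s, if anything falls off the work surface, if the arm or the gripper's body presses on something with over 40 N, if the wrist force passes 120 N, or if a joint passes its speed limit or range.

## Working session

There is one attempt and no reset: what is moved stays moved. The work goes in short steps, Python scripts to look and compute and a tool call to move; the robot and the scene stay as the last step left them, time stands still between calls to the robot, and variables do not carry over. Pictures are saved under pics/ and viewed, and the job is handed in when it is done.

Besides the shell and the picture viewer there is one more tool, called after ">>>" by a JSON object that holds its "op" and its "data", one argument or row to a line. jog_arm: Moves the arm, as the interface text tells. Its arguments: {"type":"object","properties":{"commands":{"type":"array"},"force":{"type":"number"}},"required":["commands"]}

```bash
ls; mkdir -p pics; python3 - <<'E'
from bench import bot
import cv2,numpy as np
print(bot.get_obs())
for n in ("scene","top"):
    p,d=bot.snapshot(n); cv2.imwrite(f"pics/{n}0.png",p[:,:,::-1]); np.save(f"pics/{n}0.npy",d)
    print(n,bot.camera_model(n))
E
```

```text
pics
{'time_s': 0.0, 'joints': array([-1.33531999e+00,  2.91270893e-01, -1.54138365e-01,  1.12673995e+00,
       -1.82040296e-05,  1.43149455e+00]), 'qvel': array([ 2.07172620e-04, -7.91080089e-05, -2.64059349e-04, -3.33468343e-04,
        4.43921466e-04,  1.34109605e-04]), 'joint_efforts': array([ 3.59659170e-04, -5.37142682e+01,  3.31373334e+01,  1.58533448e-02,
       -3.29218619e-04, -1.39932550e-05]), 'ee_pos': array([ 0.19213045, -0.48833262,  0.40413256]), 'ee_rot': array([-3.08526908e+00, -5.85009241e-01,  1.30656486e-04]), 'wrist_force': array([ 0.15432028, -0.23230128,  0.04772427]), 'torque': array([-0.00145753, -0.0045897 , -0.01328004]), 'width': 0.9928343733980393}
scene {'fx': 442.7971424998366, 'fy': 442.7971424998366, 'cx': 278.5299657950261, 'cy': 210.11809617895543, 'k1': -0.09961694236433918, 'extrinsics': array([[-0.60465267, -0.79613068, -0.02389767,  0.3229738 ],
       [-0.36633725,  0.30462057, -0.87920608,  0.29621449],
       [ 0.70724265, -0.52285969, -0.47584196,  0.9286877 ],
       [ 0.        ,  0.        ,  0.        ,  1.        ]])}
top {'fx': 381.7257580846348, 'fy': 381.7257580846348, 'cx': 279.75667618026347, 'cy': 214.37129251028713, 'k1': -0.08696415631433159, 'extrinsics': array([[-0.01781655, -0.99968254, -0.01781524,  0.00974368],
       [-0.98831875,  0.02030573, -0.15104213,  0.5486836 ],
       [ 0.15135593,  0.01491609, -0.98836678,  0.99744524],
       [ 0.        ,  0.        ,  0.        ,  1.        ]])}
```

View pics/scene0.png

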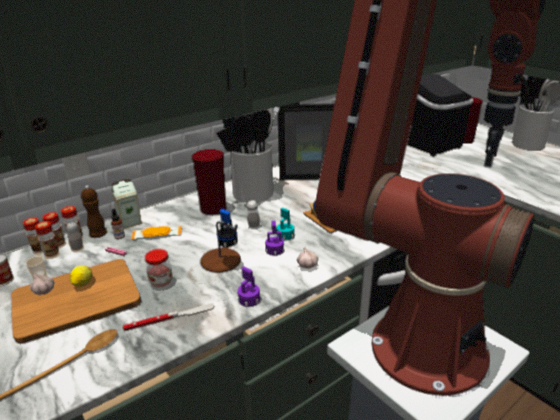

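View pics/top0.png

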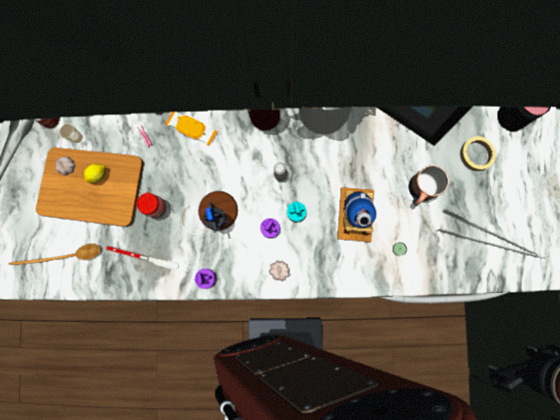

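The scene view shows the stand with the blue-trimmed cap at about (227,240), purple and turquoise decoys at (249,288), (274,240) and (286,224). In the top view the stand and cap are at (217,211) and the flask and rest at (359,213). Next, enlarged crops.

```bash
cat > h.py <<'E'
import numpy as np,cv2
from bench import bot
def K(n):
    c=bot.camera_model(n); return c,np.array([[c['fx'],0,c['cx']],[0,c['fy'],c['cy']],[0,0,1]]),np.array([c['k1'],0,0,0.])
def ray(n,u,v):
    c,k,dd=K(n); s=cv2.undistortPoints(np.array([[[u,v]]],float),k,dd)[0,0]
    E=c['extrinsics'];R=E[:3,:3];t=E[:3,3]
    return -R.T@t, R.T@np.array([s[0],s[1],1.])
def at_z(n,u,v,z):
    o,d=ray(n,u,v); return o+d*(z-o[2])/d[2]
def at_d(n,u,v,dep):
    o,d=ray(n,u,v); return o+d*dep
def cloud(n,dep):
    c,k,dd=K(n); h,w=dep.shape
    uu,vv=np.meshgrid(np.arange(w),np.arange(h))
    s=cv2.undistortPoints(np.stack([uu,vv],-1).reshape(-1,1,2).astype(float),k,dd)[:,0]
    P=np.c_[s,np.ones(len(s))]*dep.reshape(-1,1)
    E=c['extrinsics']; return ((P-E[:3,3])@E[:3,:3]).reshape(h,w,3)
def proj(n,P):
    c,k,dd=K(n);E=c['extrinsics']
    return cv2.projectPoints(np.atleast_2d(P).astype(float),cv2.Rodrigues(E[:3,:3])[0],E[:3,3],k,dd)[0][:,0]
def crop(src,u0,u1,v0,v1,s,out):
    im=cv2.imread(src)[v0:v1,u0:u1]; cv2.imwrite(out,cv2.resize(im,None,fx=s,fy=s,interpolation=cv2.INTER_CUBIC))
E
python3 - <<'E'
from h import *
crop('pics/top0.png',180,260,180,240,9,'pics/c1.png')
crop('pics/top0.png',330,390,180,245,9,'pics/c2.png')
crop('pics/scene0.png',190,270,200,280,7,'pics/c3.png')
E
```

```text
(no output)
```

View pics/c1.png

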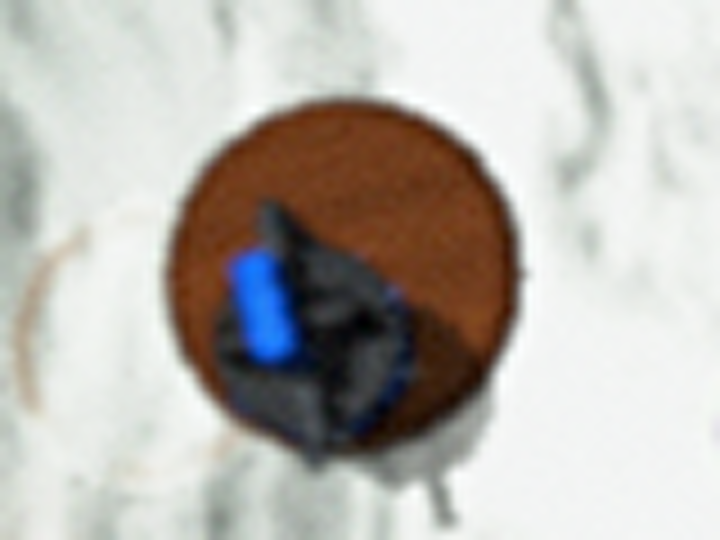

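View pics/c2.png

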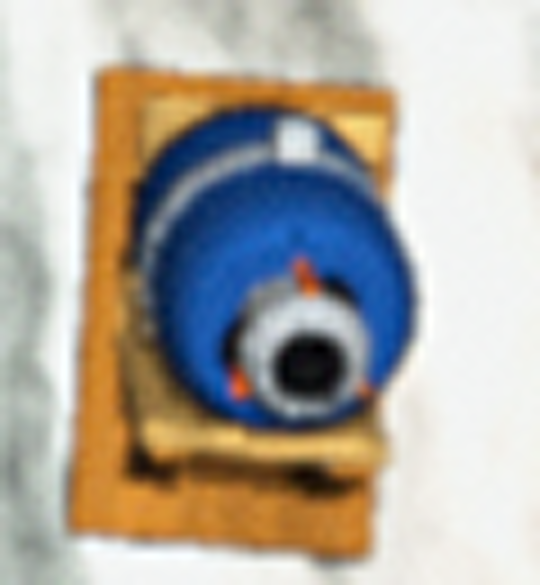

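View pics/c3.png

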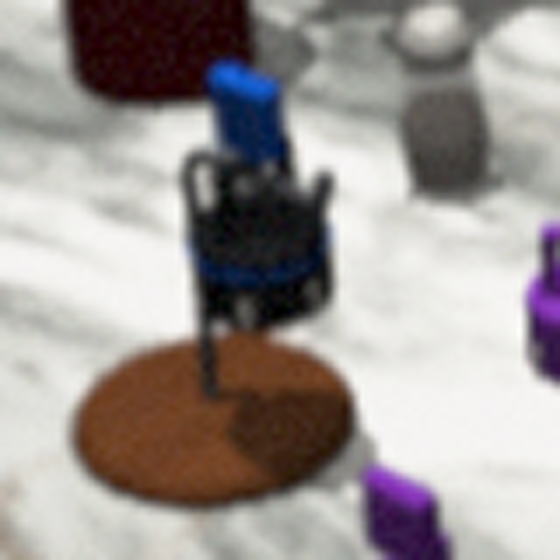

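```bash
python3 - <<'E'
from h import *
T=np.load('pics/top0.npy');S=np.load('pics/scene0.npy')
im=cv2.imread('pics/top0.png');si=cv2.imread('pics/scene0.png')
# stand disc
hsv=cv2.cvtColor(im,cv2.COLOR_BGR2HSV)
P=cloud('top',T);Q=cloud('scene',S)
def outl(n,img,mask):
    cs,_=cv2.findContours(mask,cv2.RETR_EXTERNAL,cv2.CHAIN_APPROX_NONE); return max(cs,key=cv2.contourArea)
print('tl',im[200,230],im[190,218],hsv[190,218])
a=np.array([at_z('top',u,v,.014) for u,v in [(198.6,211),(237.8,211),(217.5,190.8),(218.5,230.5)]]);print(a)
# disc edges brown mask fit
m=((hsv[:,:,0]<15)&(hsv[:,:,1]>120)&(hsv[:,:,2]<170)).astype(np.uint8);m2=np.zeros_like(m);m2[185:235,193:243]=m[185:235,193:243]
c=outl('top',im,m2);h=cv2.convexHull(c)[:,0]
W=np.array([at_z('top',u,v,.014)[:2] for u,v in h]);print(cv2.minEnclosingCircle(W.astype(np.float32)))
print('post top/barb',at_z('top',209.9,203.0,.1335),at_z('top',215.3,231.5,.1455))
print('scene post top',at_z('scene',190+197/7,200+158/7,.1335),'barb',at_z('scene',190+324/7,200+178/7,.1455),'post foot',at_z('scene',190+208/7,200+392/7,.014))
# blue grip
m=((hsv[:,:,0]>100)&(hsv[:,:,0]<125)&(hsv[:,:,1]>180)&(hsv[:,:,2]>150)).astype(np.uint8)
m2=np.zeros_like(m);m2[200:225,200:220]=m[200:225,200:220]
v,u=np.nonzero(m2);p=P[v,u];print(len(p),p.mean(0),np.percentile(p[:,2],[5,50,95]))
W=np.array([at_z('top',a,b,p[:,2].max()) for a,b in zip(u,v)])
print('rect px',cv2.minAreaRect(np.c_[u,v].astype(np.float32)))
np.set_printoptions(precision=4,suppress=True)
print(p[::6])
E
```

```text
tl [ 21  49 103] [167 177 172] [ 45  14 177]
[[0.56734877 0.22846845 0.014     ]
 [0.56501856 0.11729308 0.014     ]
 [0.62432998 0.17515335 0.014     ]
 [0.51097698 0.1715205  0.014     ]]
((0.5685189366340637, 0.1748451143503189), 0.05454891547560692)
post top/barb [0.56714732 0.17240997 0.1335    ] [0.49376819 0.1559785  0.1455    ]
scene post top [0.55068474 0.18239917 0.1335    ] barb [0.4897139  0.16375267 0.1455    ] post foot [0.57222577 0.17714687 0.014     ]
58 [0.53419787 0.16756946 0.16983402] [0.1655522  0.17044507 0.17255096]
rect px ((208.67649841308594, 213.70591735839844), (11.399173736572266, 4.850712299346924), 75.96376037597656)
[[0.5484 0.1698 0.1687]
 [0.5474 0.1667 0.1599]
 [0.5414 0.1748 0.1674]
 [0.5389 0.1724 0.1673]
 [0.5362 0.1696 0.1688]
 [0.5333 0.1667 0.1714]
 [0.5307 0.164  0.1724]
 [0.5287 0.1622 0.1691]
 [0.5272 0.161  0.1628]
 [0.5212 0.1688 0.1719]]
```

```bash
cat > fitgrip.py <<'E'
from h import *
from scipy.optimize import minimize
from scipy.spatial.transform import Rotation as Ro
np.set_printoptions(precision=4,suppress=True)
def mask(f,box):
    im=cv2.imread(f);hsv=cv2.cvtColor(im,cv2.COLOR_BGR2HSV)
    u0,u1,v0,v1=box;m=np.zeros(im.shape[:2],np.float32)
    g=(hsv[:,:,0]>100)&(hsv[:,:,0]<125)&(hsv[:,:,1]>150)&(hsv[:,:,2]>110)
    m[v0:v1,u0:u1]=g[v0:v1,u0:u1];return m
ms={'top':mask('pics/top0.png',(198,222,200,225)),'scene':mask('pics/scene0.png',(215,235,203,225))}
for n in ms: print(n,ms[n].sum())
c0=np.array([[a*.015,b*.006,z] for a in(-1,1) for b in(-1,1) for z in(-.0155,.016)])
def cost(p,cams=('top','scene')):
    R=Ro.from_euler('zy',[p[3],p[4]]).as_matrix();P=c0@R.T+p[:3];s=0
    for n in cams:
        q=proj(n,P);h=cv2.convexHull(q.astype(np.float32))
        k=8;m=np.zeros((420*1,560*1),np.float32)
        u0,v0=np.floor(q.min(0)).astype(int)-6;w=48
        hi=np.zeros((w*k,w*k),np.uint8);cv2.fillPoly(hi,[np.round((h+.5-[u0,v0])*k).astype(np.int32)],255)
        lo=cv2.resize(hi,(w,w),interpolation=cv2.INTER_AREA)/255.
        m[v0:v0+w,u0:u0+w]=lo
        s+=np.abs(m-ms[n]).sum()
    return s
for cams in (('top','scene'),('top',),('scene',)):
  best=None
  for y in(.15,.25):
    r=minimize(cost,[.530,.165,.1555,y,0.],args=(cams,),method='Nelder-Mead',options=dict(initial_simplex=[[.530,.165,.1555,y,0],[.536,.165,.1555,y,0],[.530,.171,.1555,y,0],[.53,.165,.159,y,0],[.53,.165,.1555,y+.15,0],[.53,.165,.1555,y,.05]],maxiter=400))
    if best is None or r.fun<best.fun:best=r
  print(cams,best.x,best.fun)
E
python3 fitgrip.py
```

```text
top 64.0
scene 35.0
('top', 'scene') [ 0.5369  0.1697  0.158  -0.3562 -0.0677] 122.29019165039062
('top',) [ 0.5379  0.171   0.1566  0.3154 -0.0713] 32.819610595703125
('scene',) [ 0.5431  0.1685  0.1616 -0.4889  0.0368] 70.20391845703125
```

```bash
sed -i "s/hsv\[:,:,2\]>110/hsv[:,:,2]>75/; s/(215,235,203,225)/(217,233,206,224)/" fitgrip.py; python3 fitgrip.py; python3 - <<'E'
from h import *
crop('pics/scene0.png',212,242,200,230,20,'pics/c4.png')
crop('pics/top0.png',195,225,195,235,15,'pics/c5.png')
E
```

```text
top 71.0
scene 55.0
('top', 'scene') [ 0.5355  0.1691  0.1584 -0.0999 -0.0907] 101.13725280761719
('top',) [ 0.5359  0.1694  0.1576  0.3125 -0.0392] 26.717647552490234
('scene',) [ 0.5396  0.1625  0.1521 -0.4428  0.2409] 57.77254867553711
```

View pics/c4.png

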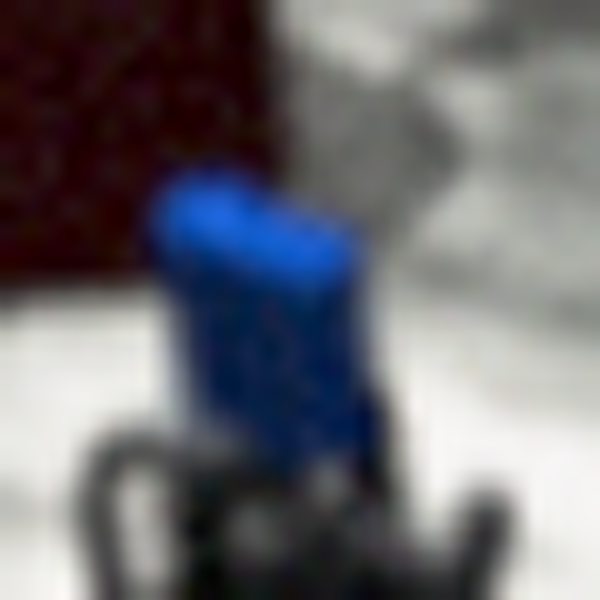

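View pics/c5.png

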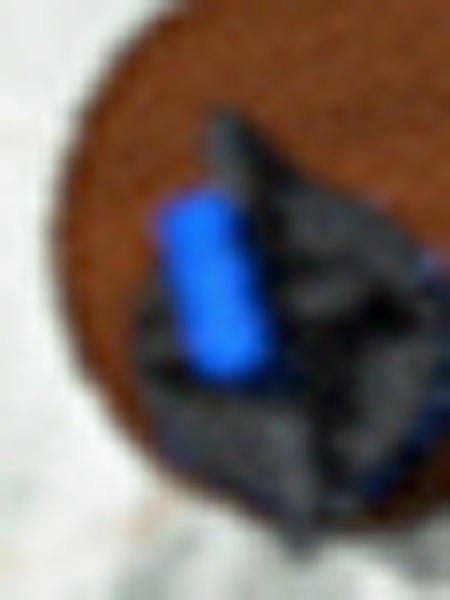

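```bash
python3 - <<'E'
from h import *
np.set_printoptions(precision=4,suppress=True)
t=[(157,212),(232,190),(272,365),(198,382)]
A=np.array([at_z('top',195+(u+.5)/15-.5,195+(v+.5)/15-.5,.1715) for u,v in t]);print(A,A.mean(0))
s=[(155,210),(215,178),(360,240),(312,282)]
B=np.array([at_z('scene',212+(u+.5)/20-.5,200+(v+.5)/20-.5,.1715) for u,v in s]);print(B,B.mean(0))
for X in(A,B):
    for a,b in((1,2),(0,3)):
        d=X[a]-X[b];print(np.linalg.norm(d),np.arctan2(d[1],d[0]))
print(at_z('top',195+217/15,195+120/15,.1335), at_z('top',195+300/15,195+545/15,.1455), )
print(at_z('scene',212+120/20,200+440/20,.1335),at_z('scene',212+490/20,200+500/20,.1455))
E
```

```text
[[0.5464 0.1765 0.1715]
 [0.5498 0.1644 0.1715]
 [0.5213 0.1577 0.1715]
 [0.5188 0.1695 0.1715]] [0.5341 0.167  0.1715]
[[0.5457 0.178  0.1715]
 [0.5483 0.1675 0.1715]
 [0.5217 0.1618 0.1715]
 [0.5161 0.1724 0.1715]] [0.5329 0.1699 0.1715]
0.029200400122176152 0.23190720649905247
0.028458634684052242 0.2457870109359981
0.027178359685600454 0.21183615185218238
0.030156206088242536 0.18784338324128605
[0.5672 0.1735 0.1335] [0.4942 0.1567 0.1455]
[0.5535 0.1812 0.1335] [0.4912 0.1622 0.1455]
```

```bash
python3 - <<'E'
from h import *
from scipy.optimize import least_squares
np.set_printoptions(precision=4,suppress=True)
px=lambda u,v:(330+(u+.5)/9-.5,180+(v+.5)/9-.5)
print('mouth',at_z('top',*px(305,362),.1357))
for z in(0.012,.02):
  C=np.array([at_z('top',*px(u,v),z) for u,v in [(100,70),(398,92),(368,557),(70,530)]])
  print(z,C,C.mean(0))
  for i in range(4): d=C[(i+1)%4]-C[i];print(np.linalg.norm(d),np.arctan2(d[1],d[0]))
P=cloud('top',np.load('pics/top0.npy'))
im=cv2.imread('pics/top0.png');hsv=cv2.cvtColor(im,cv2.COLOR_BGR2HSV)
m=(hsv[:,:,0]>100)&(hsv[:,:,0]<125)&(hsv[:,:,1]>150);m[:,:335]=0;m[:,382:]=0;m[:185]=0;m[235:]=0
p=P[m];p=p[p[:,2]>.03];print(len(p),p.mean(0),p.min(0),p.max(0))
# base depth
for u,v in[(100+20,150),(90,450),(340,530),(110,500)]:
    a,b=px(u,v);print(P[int(round(b)),int(round(a))])
def model(q):
    x,y,yaw=q; o=np.array([x,y,.03]);a=np.array([-np.sin(.5236)*np.cos(yaw),-np.sin(.5236)*np.sin(yaw),np.cos(.5236)])
    d=p-o;h=d@a;r=np.linalg.norm(d-np.outer(h,a),axis=1)
    # sd to cylinder
    return np.where(h>.095-(np.maximum(0,.038-r)),(h-.095),r-.038)
r=least_squares(model,[.55,-.195,0.],loss='soft_l1',f_scale=.002);print(r.x,r.cost,np.median(np.abs(model(r.x))))
x,y,yaw=r.x;a=np.array([-.5*np.cos(yaw),-.5*np.sin(yaw),.866]);print('neck top',np.r_[x,y,.03]+.122*a)
E
```

```text
mouth [ 0.5166 -0.2086  0.1357]
0.012 [[ 0.6272 -0.1742  0.012 ]
 [ 0.6183 -0.2679  0.012 ]
 [ 0.4722 -0.2506  0.012 ]
 [ 0.4825 -0.1588  0.012 ]] [ 0.5501 -0.2129  0.012 ]
0.09417461841834693 -1.6653774491198692
0.14715906061289927 3.0234188297039393
0.09233423424489769 1.4587188163472171
0.14551165902396074 -0.10569414490056958
0.02 [[ 0.6254 -0.173   0.02  ]
 [ 0.6166 -0.266   0.02  ]
 [ 0.4716 -0.2488  0.02  ]
 [ 0.4818 -0.1577  0.02  ]] [ 0.5489 -0.2114  0.02  ]
0.09346177490273246 -1.6653774491198703
0.1460451576963424 3.0234188297039397
0.09163532129726766 1.4587188163472173
0.14441022591678587 -0.10569414490056958
459 [ 0.5498 -0.2031  0.1158] [ 0.3915 -0.2432  0.0484] [ 0.6004 -0.0163  1.0689]
[ 0.6023 -0.1798  0.011 ]
[ 0.5065 -0.1679  0.0068]
[ 0.4822 -0.242   0.0093]
[ 0.4919 -0.1722  0.0117]
[ 0.5757 -0.2159 -0.0322] 0.006157371424053442 0.0012937737420153916
neck top [ 0.5148 -0.2139  0.1357]
```

```bash
cat >> h.py <<'E'
from scipy.spatial.transform import Rotation as Ro
YAW=-.107
AX=np.array([-.5*np.cos(YAW),-.5*np.sin(YAW),np.cos(np.pi/6)])
NECK=np.array([.5155,-.2088,.1357])
FX=np.array([np.cos(YAW)*AX[2],np.sin(YAW)*AX[2],.5]); FY=np.cross(AX,FX)
E
python3 - <<'E'
from h import *
crop('pics/top0.png',350,380,200,230,20,'pics/c6.png')
E
```

```text
(no output)
```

View pics/c6.png

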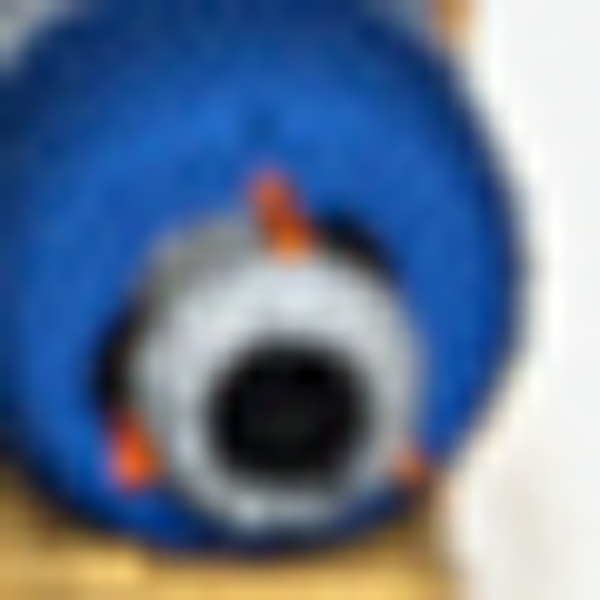

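```bash
python3 - <<'E'
from h import *
np.set_printoptions(precision=2,suppress=True)
O=NECK-.122*AX
def sp(P): return (proj('top',P)-[350,200]+.5)*20-.5
print('mouth',sp(NECK),'rim taper',)
for phi in np.arange(-.5,.55,.1):
    r=[]
    for k in range(3):
        a=phi+k*2*np.pi/3;d=np.cos(a)*FX+np.sin(a)*FY
        r+=[sp(O+.116*AX+.02*d)[0],sp(O+.100*AX+.0205*d)[0]]
    print(round(phi,2),np.array(r).ravel())
E
```

```text
mouth [[280.85 414.16]] rim taper
-0.5 [372.14 271.16 354.76 222.28 113.17 385.77  93.53 338.27 336.45 529.33
 319.04 483.45]
-0.4 [358.7  263.36 341.19 214.38 112.1  400.7   92.47 353.37 350.96 522.2
 333.68 476.24]
-0.3 [344.4  256.88 326.75 207.84 112.64 415.56  93.04 368.41 364.72 513.81
 347.55 467.75]
-0.2 [329.38 251.81 311.58 202.7  114.79 430.21  95.23 383.22 377.59 504.24
 360.52 458.07]
-0.1 [313.8  248.18 295.85 199.04 118.53 444.49  99.01 397.67 389.44 493.59
 372.47 447.29]
-0.0 [297.81 246.04 279.71 196.87 123.8  458.27 104.35 411.6  400.15 481.95
 383.27 435.51]
0.1 [281.58 245.41 263.33 196.24 130.56 471.41 111.19 424.9  409.62 469.44
 392.81 422.86]
0.2 [265.27 246.3  246.87 197.14 138.74 483.78 119.45 437.41 417.75 456.17
 401.   409.44]
0.3 [249.05 248.69 230.51 199.56 148.24 495.27 129.06 449.03 424.46 442.29
 407.75 395.4 ]
0.4 [233.09 252.57 214.4  203.49 158.99 505.76 139.92 459.64 429.67 427.93
 413.   380.87]
0.5 [217.55 257.88 198.72 208.87 170.87 515.15 151.92 469.14 433.33 413.23
 416.68 365.99]
```

```bash
cat >> h.py <<'E'
def rel(Rt,pt,o=None):
    o=o or bot.get_obs();R0=Ro.from_rotvec(o['ee_rot'])
    return np.round(np.array(pt)-o['ee_pos'],4),np.round((Ro.from_matrix(Rt)*R0.inv()).as_rotvec(),4)
def toolR(z,y):
    z=z/np.linalg.norm(z);y=y-z*(y@z);y/=np.linalg.norm(y);return np.c_[np.cross(y,z),y,z]
def st():
    o=bot.get_obs();np.set_printoptions(precision=4,suppress=True)
    R=Ro.from_rotvec(o['ee_rot']).as_matrix()
    print(o['time_s'],o['ee_pos'],'z',R[:,2],'y',R[:,1],'F',o['wrist_force'],'T',o['torque'],'w',o['width'],'j',o['joints'])
E
python3 - <<'E'
from h import *
st()
y=np.array([-np.sin(.225),np.cos(.225),0])
for s in(1,-1): print(s,rel(toolR(np.array([0,0,-1.]),s*y),[.5335,.168,.37]))
E
```

```text
0.1 [ 0.1922 -0.4884  0.4042] z [-0.0003  0.0011 -1.    ] y [ 0.3661 -0.9306 -0.0011] F [-0.2257  0.5803 -0.266 ] T [-0.0518 -0.014   0.0064] w 1.0032682391697443 j [-1.3353  0.2912 -0.154   1.1267 -0.      1.4315]
1 (array([ 0.3413,  0.6564, -0.0342]), array([ 0.0003, -0.0017,  2.9918]))
-1 (array([ 0.3413,  0.6564, -0.0342]), array([-0.0011, -0.0002, -0.1498]))
```

>>> {"op": "jog_arm", "data": {
  "commands": [
    [1,[0.014,0.027,0],[0,0,0.12]],
    [1,[0.028,0.054,0],[0,0,0.24]],
    [1,[0.042,0.081,0],[0,0,0.36]],
    [1,[0.056,0.108,0],[0,0,0.48]],
    [1,[0.07,0.135,0],[0,0,0.6]]
  ]
}}

```text
time_s: 0.52
ee_pos: [0.2624, -0.352, 0.4039]
ee_rot: [-2.77, -1.478, 0.0]
wrist_force: [0.5, -0.6, -0.3]
width: 0.999
```

```bash
python3 -c "
from h import *
st()"
```

```text
0.5167 [ 0.2624 -0.352   0.4039] z [-0.0011  0.0014 -1.    ] y [ 0.8306 -0.5568 -0.0016] F [ 0.5423 -0.5746 -0.3077] T [-0.0489 -0.0558 -0.019 ] w 0.9991748606146674 j [-1.0968  0.1288 -0.3638  1.0799 -0.0003  1.0645]
```

>>> {"op": "jog_arm", "data": {
  "commands": [
    [1,[0.014,0.027,0],[0,0,0.12]],
    [1,[0.028,0.054,0],[0,0,0.24]],
    [1,[0.042,0.081,0],[0,0,0.36]],
    [1,[0.056,0.108,0],[0,0,0.48]],
    [1,[0.07,0.135,0],[0,0,0.6]]
  ]
}}

```text
time_s: 0.93
ee_pos: [0.3327, -0.2155, 0.4038]
ee_rot: [-2.203, -2.237, 0.001]
wrist_force: [-0.2, -0.5, 0.6]
width: 1.001
```

>>> {"op": "jog_arm", "data": {
  "commands": [
    [1,[0.014,0.027,0],[0,0,0.12]],
    [1,[0.028,0.054,0],[0,0,0.24]],
    [1,[0.042,0.081,0],[0,0,0.36]],
    [1,[0.056,0.108,0],[0,0,0.48]],
    [1,[0.07,0.135,0],[0,0,0.6]]
  ]
}}

```text
time_s: 1.35
ee_pos: [0.403, -0.0789, 0.4037]
ee_rot: [-1.436, -2.793, 0.002]
wrist_force: [0.9, -0.9, 0.5]
width: 1.002
```

>>> {"op": "jog_arm", "data": {
  "commands": [
    [1,[0.014,0.027,0],[0,0,0.12]],
    [1,[0.028,0.054,0],[0,0,0.24]],
    [1,[0.042,0.081,0],[0,0,0.36]],
    [1,[0.056,0.108,0],[0,0,0.48]],
    [1,[0.07,0.135,0],[0,0,0.6]]
  ]
}}

```text
time_s: 1.77
ee_pos: [0.4733, 0.0577, 0.4035]
ee_rot: [-0.537, -3.094, 0.003]
wrist_force: [1.0, -0.4, 0.6]
width: 1.002
```

```bash
python3 -c "
from h import *
st()
y=np.array([-np.sin(.225),np.cos(.225),0])
print(rel(toolR(np.array([0,0,-1.]),y),[.5335,.168,.37]))"
```

```text
1.7667 [0.4733 0.0577 0.4035] z [-0.0018 -0.0016 -1.    ] y [ 0.3368  0.9416 -0.0021] F [ 1.0341 -0.4494  0.6164] T [-0.0001 -0.0631 -0.0688] w 1.0016948799873777 j [-0.0317  0.201  -0.2763  1.0953 -0.0016  0.3118]
(array([ 0.0602,  0.1103, -0.0335]), array([ 0.0021, -0.0013,  0.5685]))
```

>>> {"op": "jog_arm", "data": {
  "commands": [
    [0.6,[0.012,0.022,-0.007],[0,0,0.115]],
    [0.6,[0.024,0.044,-0.014],[0,0,0.23]],
    [0.6,[0.036,0.066,-0.021],[0,0,0.345]],
    [0.6,[0.048,0.088,-0.028],[0.001,-0.001,0.46]],
    [0.6,[0.0602,0.1103,-0.0335],[0.002,-0.0013,0.5685]]
  ]
}}

```text
time_s: 2.18
ee_pos: [0.5336, 0.1692, 0.369]
ee_rot: [0.362, -3.12, 0.0]
wrist_force: [-0.3, 0.4, 0.6]
width: 0.6
```

```bash
python3 - <<'E'
from h import *
st()
y=np.array([-np.sin(.225),np.cos(.225),0])
print(rel(toolR(np.array([0,0,-1.]),y),[.5335,.168,.3175]))
p,d=bot.snapshot('scene');cv2.imwrite('pics/s1.png',p[:,:,::-1]);np.save('pics/s1.npy',d)
p,d=bot.snapshot('top');cv2.imwrite('pics/t1.png',p[:,:,::-1])
E
```

```text
2.1833 [0.5336 0.1692 0.369 ] z [-0.0011 -0.0003 -1.    ] y [-0.2289  0.9734 -0.    ] F [-0.279   0.3681  0.5987] T [-0.0008 -0.0409 -0.0125] w 0.5998325289572791 j [ 0.1765  0.3787 -0.122   1.0713 -0.0001 -0.0545]
(array([-0.0001, -0.0012, -0.0515]), array([ 0.0003, -0.0011, -0.006 ]))
```

View pics/s1.png

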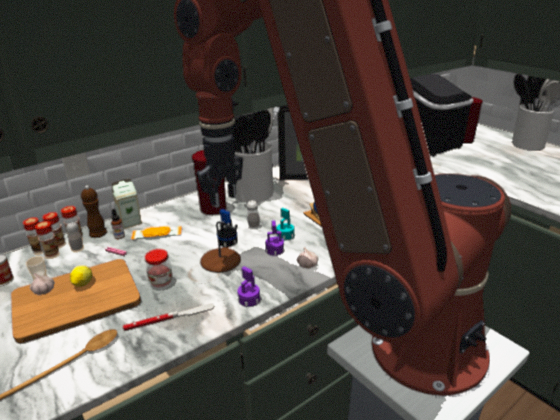

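The scene shows the gripper straight over the cap, at (218,185) above (227,215); the flask is still hidden by the arm. I descend next.

>>> {"op": "jog_arm", "data": {
  "commands": [
    [0.6,[0,-0.0006,-0.013],[0,0,-0.003]],
    [0.6,[0,-0.0012,-0.026],[0,-0.001,-0.006]],
    [0.6,[0,-0.0012,-0.039],[0,-0.001,-0.006]],
    [0.6,[0,-0.0012,-0.0515],[0,-0.001,-0.006]],
    [0.6,[0,-0.0012,-0.0515],[0,-0.001,-0.006]]
  ]
}}

```text
time_s: 2.7
ee_pos: [0.533, 0.1685, 0.3146]
ee_rot: [0.35, -3.117, -0.0]
wrist_force: [-0.7, 0.0, -0.5]
width: 0.601
```

```bash
python3 - <<'E'
from h import *
st()
p,d=bot.snapshot('scene');cv2.imwrite('pics/s2.png',p[:,:,::-1])
crop('pics/s2.png',190,270,180,260,8,'pics/s2c.png')
E
```

```text
2.7 [0.533  0.1685 0.3146] z [-0.0046 -0.0005 -1.    ] y [-0.222   0.975   0.0005] F [-0.685   0.0424 -0.4653] T [ 0.0007  0.0446 -0.0186] w 0.6005589169901628 j [ 0.1754  0.4215 -0.2077  0.9462  0.0003 -0.0485]
```

View pics/s2c.png

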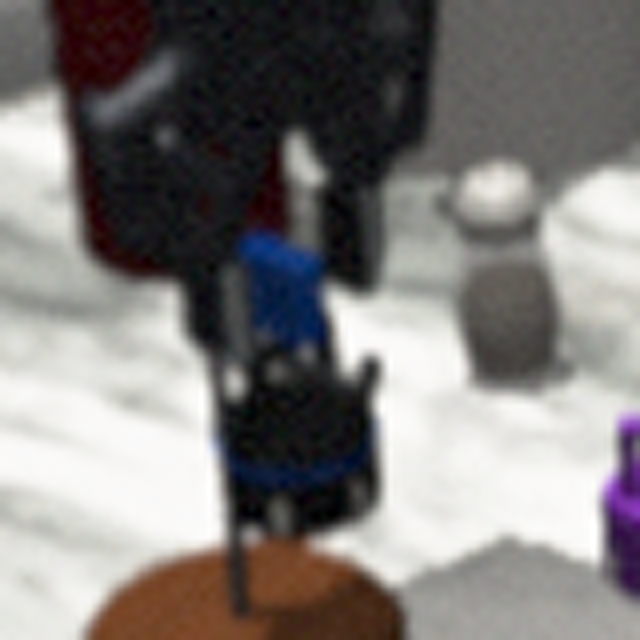

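>>> {"op": "jog_arm", "data": {
  "commands": [
    [0.4,[0,0,0.0035],[0,-0.003,0]],
    [0.2,[0,0,0.0035],[0,-0.004,0]],
    [0,[0,0,0.0035],[0,-0.004,0]],
    [0,[0,0,0.0035],[0,-0.004,0]],
    [0,[0,0,0.0035],[0,-0.004,0]]
  ],
  "force": 70
}}

```text
time_s: 3.17
ee_pos: [0.5337, 0.1687, 0.3205]
ee_rot: [-0.351, 3.119, -0.0]
wrist_force: [-1.2, 0.2, 5.9]
width: 0.126
```

>>> {"op": "jog_arm", "data": {
  "commands": [
    [0,[0,0,0],[0,0,0]],
    [0,[0,0,0],[0,0,0]]
  ]
}}

```text
time_s: 3.33
ee_pos: [0.5338, 0.1686, 0.3208]
ee_rot: [-0.351, 3.119, -0.0]
wrist_force: [-0.9, 0.4, -1.0]
width: 0.127
```

```bash
python3 -c "
from h import *
st()"
```

```text
3.3333 [0.5338 0.1686 0.3208] z [ 0.0031  0.0001 -1.    ] y [-0.222   0.975  -0.0006] F [-0.8747  0.4096 -1.0442] T [-0.0214  0.0069  0.0209] w 0.12716191079352568 j [ 0.1755  0.4138 -0.2021  0.9518 -0.0004 -0.0483]
```

>>> {"op": "jog_arm", "data": {
  "commands": [
    [0,[0,0,0.005],[0,0,0]],
    [0,[0,0,0.01],[0,0,0]],
    [0,[0,0,0.0142],[0,0,0]],
    [0,[0,0,0.0142],[0,0,0]]
  ]
}}

```text
time_s: 3.67
ee_pos: [0.534, 0.1687, 0.336]
ee_rot: [-0.351, 3.118, -0.0]
wrist_force: [0.7, 0.0, 0.0]
width: 0.128
```

```bash
python3 - <<'E'
from h import *
st()
p,d=bot.snapshot('scene');cv2.imwrite('pics/s3.png',p[:,:,::-1])
crop('pics/s3.png',190,270,180,260,8,'pics/s3c.png')
E
```

```text
3.6667 [0.534  0.1687 0.336 ] z [ 0.0042  0.0003 -1.    ] y [-0.2221  0.975  -0.0006] F [0.6874 0.0235 0.0009] T [ 0.0551 -0.0101  0.0311] w 0.1276291445587521 j [ 0.1756  0.4009 -0.1792  0.9865 -0.0004 -0.0483]
```

View pics/s3c.png

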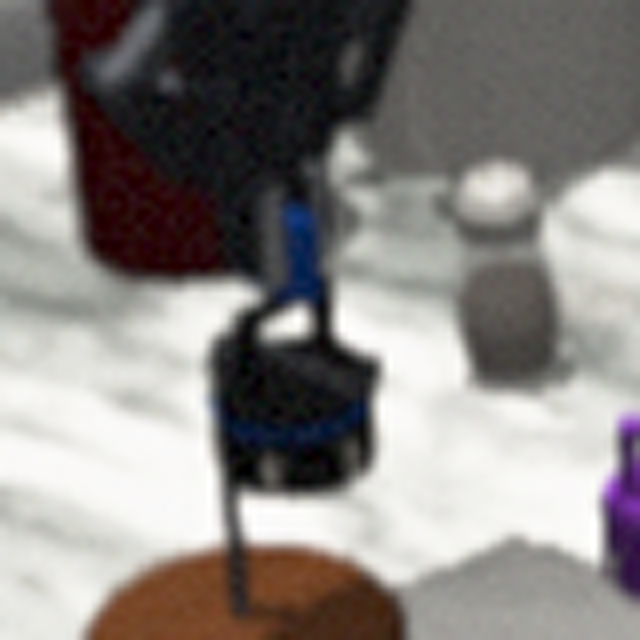

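```bash
python3 - <<'E'
from h import *
a=cv2.imread('pics/s2.png');b=cv2.imread('pics/s3.png')
# skirt lower right part (white marks)
u0,u1,v0,v1=221,238,234,248
k=8
A=cv2.resize(a[v0:v1,u0:u1],None,fx=k,fy=k,interpolation=cv2.INTER_CUBIC)
B0=(u0-6,v0-16);B=cv2.resize(b[v0-16:v1+6,u0-6:u1+6],None,fx=k,fy=k,interpolation=cv2.INTER_CUBIC)
r=cv2.matchTemplate(B,A,cv2.TM_CCOEFF_NORMED);_,s,_,l=cv2.minMaxLoc(r);print(s,l[0]/k-6,l[1]/k-16)
q=np.array([.532,.167,.095])
for dz in(.012,.014,.015,.016,.018,.02):print(dz,proj('scene',q+[0,0,dz])-proj('scene',q))
E
```

```text
0.9164654016494751 -0.5 -5.375
0.012 [[-0.35968461 -3.86921141]]
0.014 [[-0.41990305 -4.51785518]]
0.015 [[-0.45004137 -4.84258331]]
0.016 [[-0.48019909 -5.16758256]]
0.018 [[-0.54057279 -5.81839541]]
0.02 [[-0.60102421 -6.47029559]]
```

>>> {"op": "jog_arm", "data": {
  "commands": [
    [0,[0,0,-0.0025],[0,-0.004,0]],
    [0,[0,0,-0.0025],[0,-0.004,0]]
  ]
}}

```text
time_s: 3.88
ee_pos: [0.5339, 0.1687, 0.3326]
ee_rot: [-0.35, 3.114, -0.001]
wrist_force: [0.4, 0.0, -1.1]
width: 0.124
```

```bash
python3 -c "
from h import *
st()"
```

```text
3.8833 [0.5339 0.1687 0.3326] z [ 0.008   0.0002 -1.    ] y [-0.2221  0.975  -0.0016] F [ 0.3512  0.0397 -1.0845] T [-0.053  -0.0354  0.0398] w 0.12384843881502088 j [ 0.1758  0.4016 -0.1876  0.9737 -0.0012 -0.0482]
```

>>> {"op": "jog_arm", "data": {
  "commands": [
    [0,[0,0,0.001],[0,0.006,0]],
    [0,[-0.009,-0.002,0.001],[0,0.006,0]],
    [0,[-0.018,-0.004,0.001],[0,0.006,0]]
  ]
}}

```text
time_s: 4.13
ee_pos: [0.5159, 0.1646, 0.3334]
ee_rot: [-0.351, 3.12, 0.0]
wrist_force: [-0.8, 0.6, -0.9]
width: 0.126
```

```bash
python3 - <<'E'
from h import *
st()
p,d=bot.snapshot('scene');cv2.imwrite('pics/s4.png',p[:,:,::-1])
crop('pics/s4.png',190,270,180,260,8,'pics/s4c.png')
E
```

```text
4.1333 [0.5159 0.1646 0.3334] z [ 0.0014  0.0002 -1.    ] y [-0.222   0.975  -0.0001] F [-0.846   0.5572 -0.9338] T [0.0501 0.0343 0.0242] w 0.12636293442843 j [ 0.1739  0.3711 -0.2327  0.9656 -0.0001 -0.05  ]
```

View pics/s4c.png

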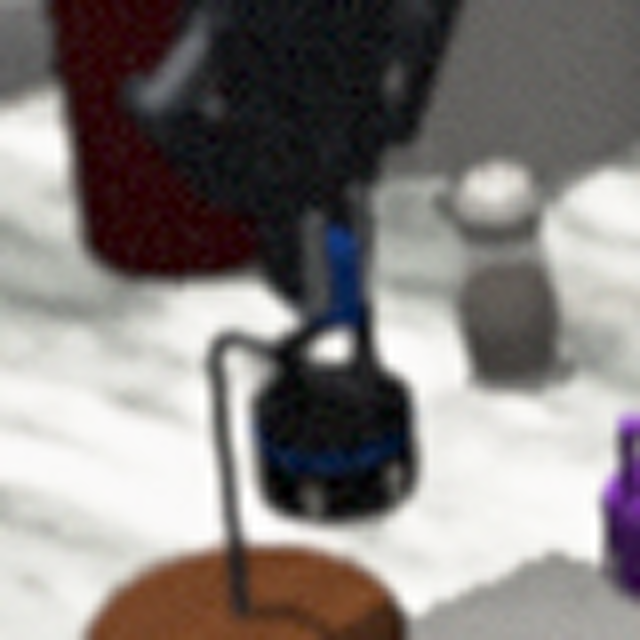

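>>> {"op": "jog_arm", "data": {
  "commands": [
    [0,[-0.008,-0.0018,0.0005],[0,0.001,0]],
    [0,[-0.016,-0.0036,0.0005],[0,0.001,0]],
    [0,[-0.022,-0.005,0.0005],[0,0.001,0]]
  ]
}}

```text
time_s: 4.43
ee_pos: [0.4913, 0.1593, 0.3338]
ee_rot: [0.351, -3.12, 0.0]
wrist_force: [-0.2, 0.3, -0.2]
width: 0.125
```

```bash
python3 - <<'E'
from h import *
st()
p,d=bot.snapshot('scene');cv2.imwrite('pics/s5.png',p[:,:,::-1])
crop('pics/s5.png',190,270,180,260,8,'pics/s5c.png')
E
```

```text
4.4333 [0.4913 0.1593 0.3338] z [-0.0019 -0.0003 -1.    ] y [-0.2223  0.975   0.0002] F [-0.2175  0.2786 -0.2476] T [-0.0108 -0.0234  0.0427] w 0.1253925878857649 j [ 0.1719  0.3276 -0.2967  0.9483  0.0001 -0.0523]
```

View pics/s5c.png

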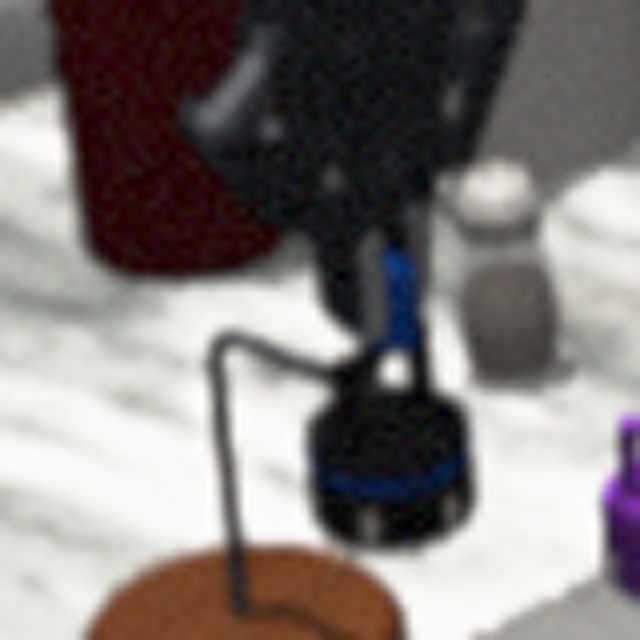

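>>> {"op": "jog_arm", "data": {
  "commands": [
    [0,[-0.008,-0.0018,0.0],[0,0,0]],
    [0,[-0.016,-0.0036,0.0],[0,-0.001,0]],
    [0,[-0.026,-0.006,0.0],[0,-0.002,0]],
    [0,[-0.04,-0.0092,0.01],[0,-0.002,0]],
    [0,[-0.05,-0.0115,0.035],[0,-0.002,0]]
  ]
}}

```text
time_s: 4.9
ee_pos: [0.438, 0.1472, 0.3666]
ee_rot: [0.351, -3.115, 0.001]
wrist_force: [0.5, 0.5, -1.3]
width: 0.126
```

```bash
python3 - <<'E'
from h import *
st()
p,d=bot.snapshot('scene');cv2.imwrite('pics/s6.png',p[:,:,::-1])
crop('pics/s6.png',180,300,160,280,5,'pics/s6c.png')
E
```

```text
4.9 [0.438  0.1472 0.3666] z [-0.0064 -0.0014 -1.    ] y [-0.2223  0.975   0.    ] F [ 0.466   0.524  -1.3026] T [-0.0021 -0.0021  0.0049] w 0.12594922797404148 j [ 0.1658  0.2025 -0.376   0.9989 -0.0003 -0.0584]
```

View pics/s6c.png

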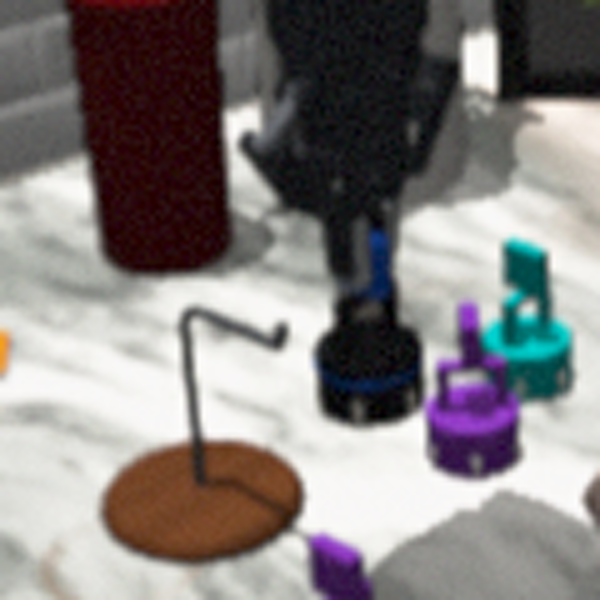

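```bash
cat >> h.py <<'E'
O=NECK-.122*AX; D=.2435
def tgt(h,phi,ex=0,ey=0):
    cx=np.cos(phi)*FX+np.sin(phi)*FY;cy=-np.sin(phi)*FX+np.cos(phi)*FY
    return toolR(-AX,cy),O+AX*(h+D)+ex*FX+ey*FY
E
python3 - <<'E'
from h import *
st()
R,p=tgt(.152,.09);print(p,R,O,AX)
t,r=rel(R,p);print(t,r,np.linalg.norm(r),np.linalg.norm(t))
o=bot.get_obs()
for f in np.linspace(0,1,6):
    Rf=(Ro.from_rotvec(r*f)*Ro.from_rotvec(o['ee_rot'])).as_matrix();print(f,o['ee_pos']+f*t,o['ee_pos']+f*t+Rf[:,2]*D)
for n in [(205,278),(270,228),(297,212),(280,271)]: print(at_z('top',*n,.06))
E
```

```text
4.95 [0.4382 0.1473 0.3724] z [-0.0001 -0.0004 -1.    ] y [-0.2227  0.9749 -0.0004] F [1.5201 0.714  4.8845] T [ 0.0306 -0.1035 -0.0159] w 0.12466940513290176 j [ 0.1661  0.1951 -0.3693  1.0066 -0.0004 -0.0585]
[ 0.3795 -0.1942  0.3726] [[-0.8672  0.029   0.4971]
 [ 0.0027  0.9986 -0.0534]
 [-0.498  -0.0449 -0.866 ]] [ 0.5762 -0.2153  0.03  ] [-0.4971  0.0534  0.866 ]
[-0.0587 -0.3415  0.0002] [ 0.0076 -0.5249 -0.2359] 0.5755228753055781 0.34650826829961795
0.0 [0.4382 0.1473 0.3724] [0.4382 0.1472 0.1289]
0.2 [0.4264 0.079  0.3724] [0.4519 0.0787 0.1303]
0.4 [0.4147 0.0107 0.3725] [0.4654 0.009  0.1343]
0.6000000000000001 [ 0.403  -0.0576  0.3725] [ 0.4782 -0.062   0.1409]
0.8 [ 0.3912 -0.1259  0.3725] [ 0.49   -0.134   0.1501]
1.0 [ 0.3795 -0.1942  0.3726] [ 0.5005 -0.2072  0.1617]
[0.3807 0.1987 0.06  ]
[0.5098 0.0256 0.06  ]
[ 0.5514 -0.0473  0.06  ]
[0.3959 0.001  0.06  ]
```

>>> {"op": "jog_arm", "data": {
  "commands": [
    [0,[-0.005,-0.03,0.004],[0.001,-0.046,-0.02]],
    [0,[-0.01,-0.06,0.004],[0.002,-0.095,-0.04]],
    [0,[-0.015,-0.09,0.004],[0.003,-0.14,-0.064]],
    [0,[-0.0205,-0.12,0.004],[0.004,-0.186,-0.084]],
    [0,[-0.0255,-0.15,0.004],[0.004,-0.231,-0.104]]
  ]
}}

```text
time_s: 5.37
ee_pos: [0.4117, -0.0037, 0.3765]
ee_rot: [-0.174, 2.904, -0.034]
wrist_force: [1.0, -0.8, -0.5]
width: 0.128
```

```bash
python3 - <<'E'
from h import *
st()
R,p=tgt(.152,.09)
print(rel(R,p))
E
```

```text
5.3667 [ 0.4117 -0.0037  0.3765] z [ 0.2315 -0.0092 -0.9728] y [-0.1152  0.9927 -0.0368] F [ 1.0003 -0.7523 -0.4714] T [ 0.0106  0.2808 -0.0092] w 0.12780800707259843 j [-0.2009 -0.0187 -0.6189  0.7397  0.0372 -0.3163]
(array([-0.0322, -0.1905, -0.004 ]), array([ 0.0045, -0.2909, -0.1316]))
```

>>> {"op": "jog_arm", "data": {
  "commands": [
    [0,[-0.006,-0.036,0],[0.001,-0.058,-0.026]],
    [0,[-0.012,-0.072,0],[0.002,-0.116,-0.052]],
    [0,[-0.018,-0.11,0],[0.003,-0.174,-0.078]],
    [0,[-0.025,-0.15,-0.002],[0.004,-0.232,-0.105]],
    [0,[-0.032,-0.1905,-0.004],[0.0045,-0.291,-0.1316]]
  ]
}}

```text
time_s: 5.78
ee_pos: [0.3786, -0.1955, 0.3731]
ee_rot: [0.023, 2.615, -0.072]
wrist_force: [1.3, -0.1, -0.3]
width: 0.125
```

```bash
python3 - <<'E'
from h import *
for n in('scene','top'):
    p,d=bot.snapshot(n);cv2.imwrite(f'pics/{n}7.png',p[:,:,::-1]);np.save(f'pics/{n}7.npy',d)
st()
R,p=tgt(.152,.09)
print(rel(R,p))
crop('pics/top7.png',320,400,170,250,8,'pics/t7c.png')
crop('pics/scene7.png',270,400,150,270,6,'pics/s7c.png')
E
```

```text
5.8833 [ 0.3778 -0.1996  0.3728] z [ 0.4993 -0.0611 -0.8643] y [ 0.0395  0.9981 -0.0477] F [-0.1336  0.7771 -0.0621] T [0.1243 0.5542 0.0505] w 0.12247466617213436 j [-0.767  -0.0751 -0.7527  0.4579  0.3073 -0.6718]
(array([ 0.0017,  0.0054, -0.0002]), array([0.0029, 0.0032, 0.0104]))
```

View pics/t7c.png

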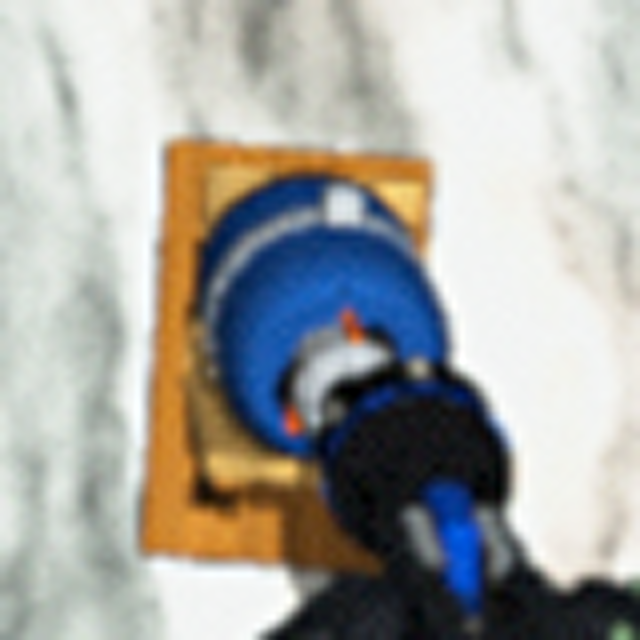

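View pics/s7c.png

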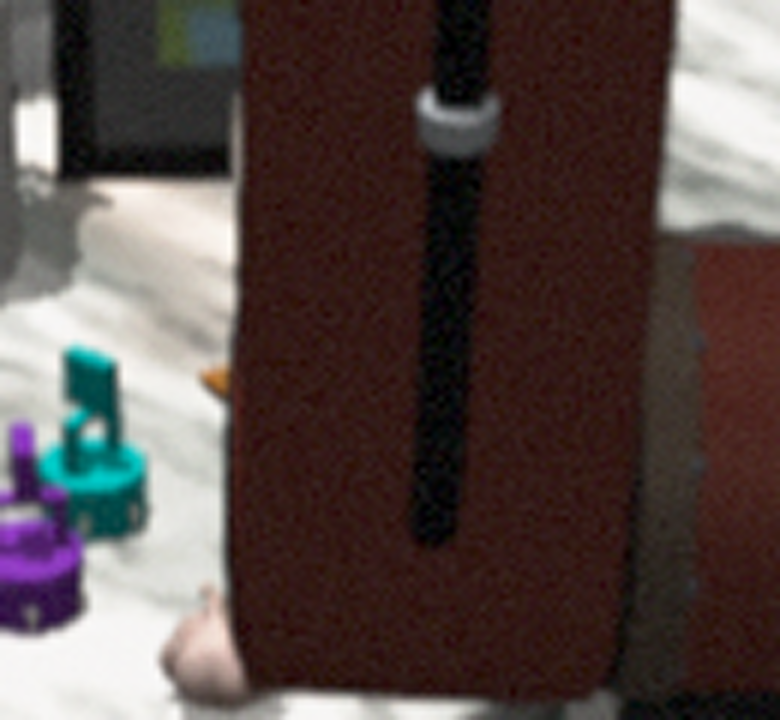

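```bash
cat > ov.py <<'E'
import sys
from h import *
def overlay(n,img,box,s,out,o=None,extra=(0,0,0)):
    o=o or bot.get_obs();R=Ro.from_rotvec(o['ee_rot']).as_matrix()
    y=R[:,1];z=-R[:,2];x=np.cross(y,z);c=o['ee_pos']-z*D+extra[0]*x+extra[1]*y
    im=cv2.imread(img)[box[2]:box[3],box[0]:box[1]];im=cv2.resize(im,None,fx=s,fy=s,interpolation=cv2.INTER_CUBIC)
    def dr(P,col,close=True):
        q=((proj(n,P)-[box[0],box[2]]+.5)*s-.5).round().astype(np.int32);cv2.polylines(im,[q],close,col,1)
    t=np.linspace(0,2*np.pi,60)[:,None]
    for h in(0,.033): dr(c+h*z+.0275*(np.cos(t)*x+np.sin(t)*y),(0,255,0))
    for h in(.064,.095): dr(c+h*z+np.array([[a*.015,b*.006] for a,b in((1,1),(1,-1),(-1,-1),(-1,1))])@np.c_[x,y].T,(0,255,255))
    dr(NECK+.014*(np.cos(t)*FX+np.sin(t)*FY),(0,0,255))
    dr(O+.095*AX+.038*(np.cos(t)*FX+np.sin(t)*FY),(0,0,255))
    cv2.imwrite(out,im)
E
python3 - <<'E'
from ov import *
overlay('top','pics/top7.png',(320,400,170,250),8,'pics/t7o.png')
E
```

```text
(no output)
```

View pics/t7o.png

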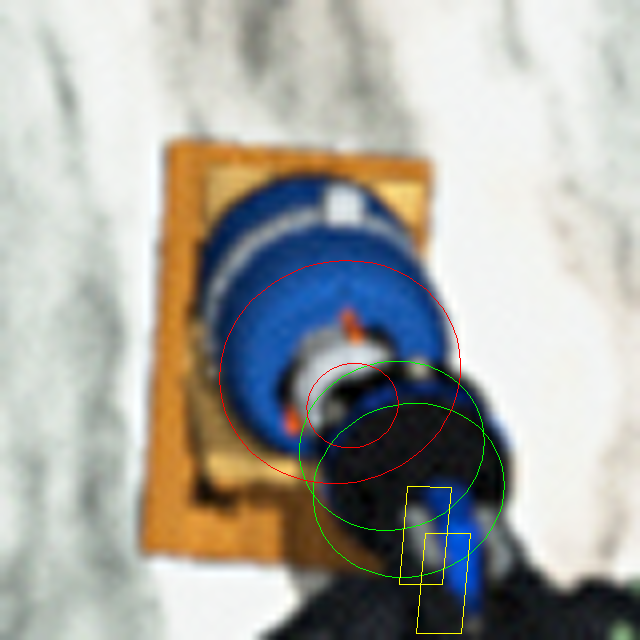

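>>> {"op": "jog_arm", "data": {
  "commands": [
    [0,[0.0017,0.0054,0],[0.003,0.003,0.0104]],
    [0,[0.0017,0.0054,0],[0.003,0.003,0.0104]],
    [0,[0.0017,0.0054,0],[0.003,0.003,0.0104]]
  ]
}}

```text
time_s: 6.13
ee_pos: [0.3797, -0.193, 0.3727]
ee_rot: [0.02, 2.62, -0.068]
wrist_force: [1.1, -0.5, -0.8]
width: 0.123
```

```bash
python3 - <<'E'
from ov import *
st()
R,p=tgt(.152,.09);print(rel(R,p))
o=bot.get_obs()
p,d=bot.snapshot('top');cv2.imwrite(f'pics/top8.png',p[:,:,::-1])
st()
overlay('top','pics/top8.png',(320,400,170,250),8,'pics/t8o.png',o)
E
```

```text
6.1333 [ 0.3797 -0.193   0.3727] z [ 0.4969 -0.0519 -0.8663] y [ 0.0268  0.9987 -0.0445] F [ 1.0708 -0.4608 -0.7785] T [0.0674 0.5009 0.0633] w 0.12302063114950888 j [-0.7516 -0.0766 -0.7527  0.4635  0.3061 -0.6691]
(array([-0.0001, -0.0012, -0.0002]), array([-0.0005, -0.0004, -0.0021]))
6.1833 [ 0.3799 -0.1928  0.3728] z [ 0.4971 -0.0517 -0.8661] y [ 0.0262  0.9987 -0.0446] F [ 0.5683 -0.1212 -1.4851] T [ 0.0402  0.582  -0.0095] w 0.12439512627722922 j [-0.7511 -0.0765 -0.7526  0.4633  0.3062 -0.6692]
```

View pics/t8o.png

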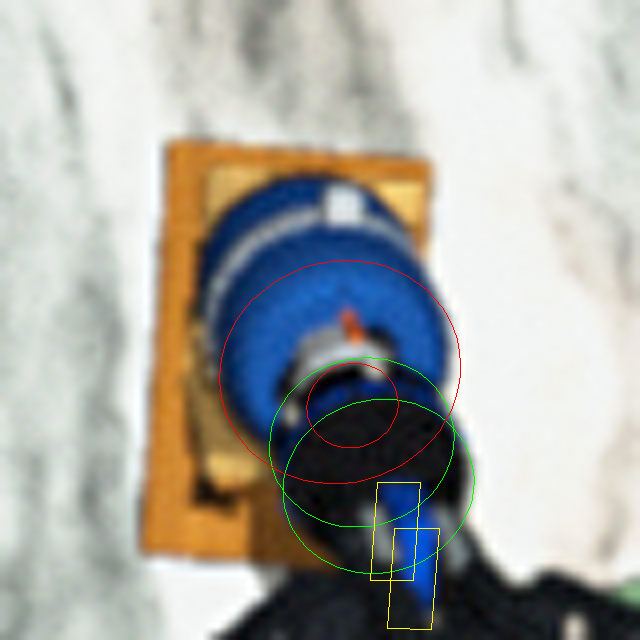

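>>> {"op": "jog_arm", "data": {
  "commands": [
    [0,[0.005,-0.002,-0.0087],[0,0,-0.002]],
    [0,[0.01,-0.0025,-0.0174],[0,0,-0.002]],
    [0,[0.014,-0.003,-0.0245],[0,0,-0.002]],
    [0,[0.0148,-0.003,-0.026],[0,0,-0.002]]
  ]
}}

```text
time_s: 6.52
ee_pos: [0.3952, -0.1945, 0.3457]
ee_rot: [0.018, 2.621, -0.066]
wrist_force: [0.6, 1.1, -1.0]
width: 0.122
```

```bash
cat >> h.py <<'E'
def fl():
    o=bot.get_obs();R=Ro.from_rotvec(o['ee_rot']).as_matrix();d=o['ee_pos']-D*(-R[:,2])-O
    y=R[:,1];phi=np.arctan2(-(y@FX),y@FY)
    print('h %.4f fx %.4f fy %.4f phi %.3f tilt'%(d@AX,d@FX,d@FY,phi),np.round([R[:,2]@FX,R[:,2]@FY],4),'Fax %.2f Fx %.2f Fy %.2f'%tuple(o['wrist_force']@np.c_[AX,FX,FY]),'T ax,x,y',np.round(o['torque']@np.c_[AX,FX,FY],3),'w',o['width'],o['time_s'])
E
python3 -c "
from h import *
fl()
R,p=tgt(.12,.09);print(rel(R,p))"
```

```text
h 0.1209 fx -0.0003 fy 0.0020 phi 0.092 tilt [-0.0016  0.0028] Fax -1.05 Fx -0.10 Fy 1.15 T ax,x,y [ 0.004 -0.001  0.641] w 0.12204199225401223 6.5167
(array([ 0.0002, -0.0014, -0.0009]), array([-0.0013, -0.0015, -0.0035]))
```

>>> {"op": "jog_arm", "data": {
  "commands": [
    [0,[0.0012,-0.0016,-0.0026],[-0.001,-0.001,-0.0035]],
    [0,[0.0022,-0.0017,-0.0043],[-0.001,-0.001,-0.0035]]
  ]
}}

```text
time_s: 6.68
ee_pos: [0.3977, -0.1957, 0.3412]
ee_rot: [0.021, 2.62, -0.068]
wrist_force: [-0.5, 0.1, -0.5]
width: 0.122
```

```bash
python3 -c "
from h import *
fl()
R,p=tgt(.114,.09);print(rel(R,p))"
```

```text
h 0.1157 fx -0.0001 fy 0.0006 phi 0.091 tilt [-0.0009  0.0009] Fax -0.16 Fx -0.63 Fy 0.04 T ax,x,y [-0.013 -0.015  0.564] w 0.1216664908555551 6.6833
(array([ 0.0007, -0.0005, -0.0015]), array([-0.0005, -0.0008, -0.0011]))
```

>>> {"op": "jog_arm", "data": {
  "commands": [
    [0,[0.0007,-0.0005,-0.0015],[-0.0005,-0.001,-0.001]],
    [0,[0.0015,-0.0006,-0.003],[-0.0005,-0.001,-0.001]]
  ]
}}

```text
time_s: 6.85
ee_pos: [0.3993, -0.1963, 0.3382]
ee_rot: [0.022, 2.619, -0.069]
wrist_force: [-1.4, 0.2, 0.5]
width: 0.12
```

```bash
python3 -c "
from h import *
fl()
R,p=tgt(.110,.09);print(rel(R,p))"
```

```text
h 0.1123 fx 0.0002 fy 0.0000 phi 0.090 tilt [ 0.0005 -0.0001] Fax 1.18 Fx -0.94 Fy 0.03 T ax,x,y [ 0.016 -0.091  0.675] w 0.11959581726908618 6.85
(array([ 0.0011, -0.0001, -0.0021]), array([ 0.0003,  0.0005, -0.0003]))
```

>>> {"op": "jog_arm", "data": {
  "commands": [
    [0,[0.0011,-0.0001,-0.0021],[0,0,0]],
    [0,[0.0013,-0.0001,-0.0022],[0,0,0]]
  ]
}}

```text
time_s: 7.02
ee_pos: [0.4004, -0.1965, 0.336]
ee_rot: [0.023, 2.62, -0.07]
wrist_force: [-5.2, 0.7, 3.8]
width: 0.127
```

```bash
python3 -c "
from h import *
fl()
R,p=tgt(.108,.09);print(rel(R,p))"
```

```text
h 0.1098 fx -0.0000 fy -0.0002 phi 0.090 tilt [ 0.0001 -0.0008] Fax 5.89 Fx -2.68 Fy 0.14 T ax,x,y [-0.007 -0.118  1.143] w 0.1268703391937155 7.0167
(array([ 0.001 , -0.    , -0.0016]), array([0.0007, 0.0001, 0.0004]))
```

>>> {"op": "jog_arm", "data": {
  "commands": [
    [0,[-0.0009,0.0001,-0.0005],[0,0,0]],
    [0,[-0.0009,0.0001,-0.0005],[0,0,0]]
  ]
}}

```text
time_s: 7.18
ee_pos: [0.3996, -0.1965, 0.3359]
ee_rot: [0.023, 2.619, -0.071]
wrist_force: [-3.5, 2.0, 6.1]
width: 0.129
```

```bash
python3 -c "
from h import *
fl()
R,p=tgt(.108,.09);print(rel(R,p))
p,d=bot.snapshot('top');cv2.imwrite('pics/top9.png',p[:,:,::-1])
crop('pics/top9.png',330,400,175,245,9,'pics/t9c.png')
fl()"
```

```text
h 0.1102 fx -0.0006 fy -0.0005 phi 0.090 tilt [ 0.0011 -0.0011] Fax 7.11 Fx -0.19 Fy 1.57 T ax,x,y [-0.005  0.213  0.778] w 0.12909727984547265 7.1833
(array([ 0.0018,  0.    , -0.0015]), array([0.0011, 0.001 , 0.0005]))
h 0.1102 fx -0.0007 fy -0.0004 phi 0.090 tilt [ 0.001  -0.0011] Fax 6.91 Fx -1.73 Fy 1.14 T ax,x,y [-0.018  0.178  0.733] w 0.1241611291842045 7.2333
```

View pics/t9c.png

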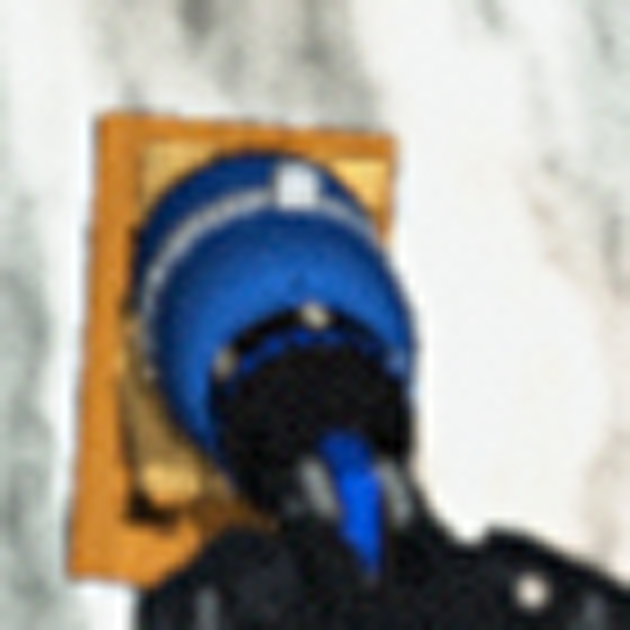

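>>> {"op": "jog_arm", "data": {
  "commands": [
    [0,[0.0,0,0],[0.03,-0.003,-0.052]],
    [0,[0,0,0],[0.05,-0.005,-0.087]]
  ]
}}

```text
time_s: 7.4
ee_pos: [0.3995, -0.1966, 0.3363]
ee_rot: [0.158, 2.612, -0.035]
wrist_force: [-6.0, 0.5, 6.4]
width: 0.123
```

```bash
python3 -c "
from h import *
fl()"
```

```text
h 0.1106 fx -0.0004 fy -0.0006 phi -0.013 tilt [ 0.0013 -0.0014] Fax 8.52 Fx -2.05 Fy -0.13 T ax,x,y [0.099 0.288 0.942] w 0.12336993597683679 7.4
```

>>> {"op": "jog_arm", "data": {
  "commands": [
    [0,[0.0,0,0],[-0.05,0.005,0.087]],
    [0,[0,0,0],[-0.1,0.01,0.174]],
    [0,[0,0,0],[-0.1,0.01,0.174]]
  ]
}}

```text
time_s: 7.65
ee_pos: [0.3992, -0.1965, 0.3364]
ee_rot: [-0.113, 2.617, -0.107]
wrist_force: [-5.6, 2.0, 4.2]
width: 0.124
```

```bash
python3 -c "
from h import *
fl()"
```

```text
h 0.1108 fx -0.0004 fy -0.0005 phi 0.194 tilt [ 0.0022 -0.001 ] Fax 6.51 Fx -2.91 Fy 1.42 T ax,x,y [-0.009  0.277  1.077] w 0.12448489902302833 7.65
```

```bash
python3 - <<'E'
from h import *
p,d=bot.snapshot('top');cv2.imwrite('pics/top10.png',p[:,:,::-1]);o=bot.get_obs()
fl()
import ov
for i,Dd in enumerate((.2435,.2375)):
    ov.D=Dd; ov.overlay('top','pics/top10.png',(335,395,180,240),12,f'pics/t10_{i}.png',o)
a=np.hstack([cv2.imread(f'pics/t10_{i}.png')[:,200:600] for i in(0,1)]);cv2.imwrite('pics/t10.png',a[:600])
E
```

```text
h 0.1108 fx -0.0003 fy -0.0005 phi 0.189 tilt [ 0.0022 -0.001 ] Fax 7.19 Fx -2.37 Fy 1.22 T ax,x,y [0.024 0.267 1.093] w 0.12802551001271978 7.7
```

View pics/t10.png

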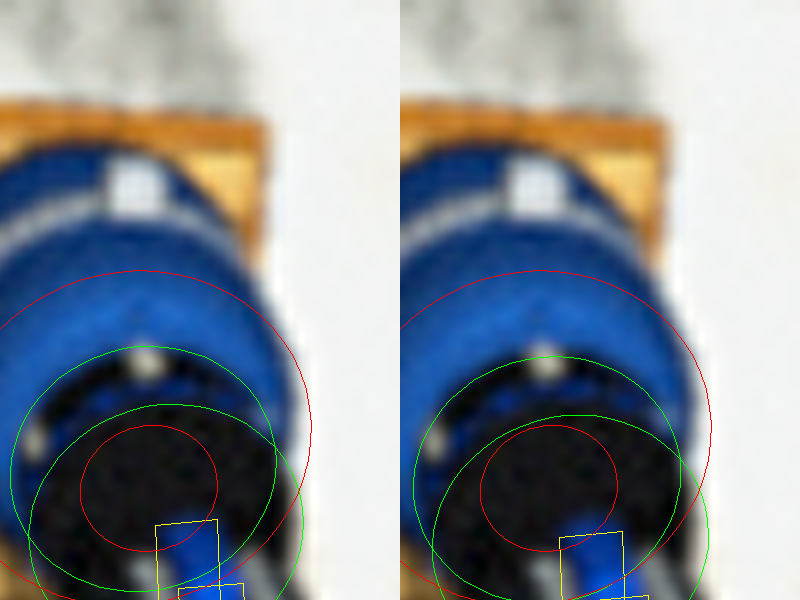

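>>> {"op": "jog_arm", "data": {
  "commands": [
    [0,[0.001,0,-0.0022],[0.025,-0.003,-0.044]],
    [0,[0.001,0,-0.0025],[0.05,-0.005,-0.087]],
    [0,[0.0012,-0.0001,-0.0027],[0.05,-0.005,-0.087]]
  ]
}}

```text
time_s: 7.95
ee_pos: [0.4004, -0.1966, 0.3342]
ee_rot: [0.029, 2.617, -0.07]
wrist_force: [-8.6, 2.4, 12.4]
width: 0.128
```

```bash
python3 -c "
from h import *
fl()"
```

```text
h 0.1083 fx -0.0004 fy -0.0006 phi 0.086 tilt [ 0.0026 -0.0014] Fax 15.15 Fx -1.46 Fy 1.43 T ax,x,y [-0.166  0.57   0.971] w 0.12797948859941852 7.95
```

>>> {"op": "jog_arm", "data": {
  "commands": [
    [0,[0.0018,-0.0001,-0.0035],[0,-0.002,0]],
    [0,[0.0022,-0.0001,-0.0042],[0,-0.002,0]]
  ]
}}

```text
time_s: 8.12
ee_pos: [0.4024, -0.1968, 0.3299]
ee_rot: [0.029, 2.615, -0.07]
wrist_force: [-0.9, 1.2, -1.5]
width: 0.124
```

```bash
python3 -c "
from h import *
fl()"
```

```text
h 0.1035 fx -0.0003 fy -0.0005 phi 0.085 tilt [ 0.0046 -0.0014] Fax -0.73 Fx -1.65 Fy 1.11 T ax,x,y [0.022 0.112 0.899] w 0.12356804943422543 8.1167
```

>>> {"op": "jog_arm", "data": {
  "commands": [
    [0,[0.001,-0.0001,-0.0018],[0,0.002,0]],
    [0,[0.002,-0.0002,-0.0035],[0,0.003,0]]
  ]
}}

```text
time_s: 8.28
ee_pos: [0.4046, -0.1969, 0.3262]
ee_rot: [0.029, 2.618, -0.069]
wrist_force: [3.7, 0.3, -4.0]
width: 0.127
```

```bash
python3 -c "
from h import *
fl()"
```

```text
h 0.0993 fx -0.0009 fy -0.0004 phi 0.085 tilt [ 0.0019 -0.0014] Fax -5.30 Fx 1.17 Fy 0.70 T ax,x,y [0.001 0.143 0.31 ] w 0.1266143404198351 8.2833
```

>>> {"op": "jog_arm", "data": {
  "commands": [
    [0,[0.0008,-0.0001,-0.0015],[0,0.002,0]],
    [0,[0.0015,-0.0001,-0.0028],[0,0.002,0]],
    [0,[0.0018,-0.0002,-0.0033],[0,0.002,0]]
  ]
}}

```text
time_s: 8.53
ee_pos: [0.4063, -0.1974, 0.3236]
ee_rot: [0.029, 2.619, -0.071]
wrist_force: [-22.4, 4.3, 27.1]
width: 0.127
```

```bash
python3 -c "
from h import *
fl()"
```

```text
h 0.0961 fx -0.0010 fy -0.0009 phi 0.085 tilt [ 0.0003 -0.0025] Fax 34.82 Fx -6.17 Fy 1.88 T ax,x,y [0.033 0.539 1.548] w 0.12669190395618893 8.5333
```

>>> {"op": "jog_arm", "data": {
  "commands": [
    [0,[-0.0004,0,0.0006],[0,0,0]],
    [0,[-0.0002,0,0.0004],[0,0,0]]
  ]
}}

```text
time_s: 8.7
ee_pos: [0.4061, -0.1973, 0.3241]
ee_rot: [0.029, 2.619, -0.071]
wrist_force: [0.1, 0.5, -1.2]
width: 0.124
```

```bash
python3 -c "
from h import *
fl()"
```

```text
h 0.0966 fx -0.0010 fy -0.0009 phi 0.085 tilt [ 0.0004 -0.0026] Fax -1.02 Fx -0.59 Fy 0.50 T ax,x,y [-0.018  0.103  0.587] w 0.12370301582904918 8.7
```

Hard stop at the shoulder, forces relaxed. I release and back off along the axis.

>>> {"op": "jog_arm", "data": {
  "commands": [
    [0.4,[0,0,0],[0,0,0]],
    [0.5,[0,0,0],[0,0,0]],
    [0.5,[0,0,0],[0,0,0]],
    [0.5,[-0.006,0.0006,0.0104],[0,0,0]],
    [0.5,[-0.016,0.0017,0.0277],[0,0,0]]
  ]
}}

```text
time_s: 9.12
ee_pos: [0.3898, -0.1953, 0.3506]
ee_rot: [0.029, 2.622, -0.068]
wrist_force: [-0.5, -0.2, -0.0]
width: 0.501
```

>>> {"op": "jog_arm", "data": {
  "commands": [
    [0.5,[-0.01,0.001,0.0174],[0,0,0]],
    [0.5,[-0.025,0.0025,0.043],[0,0,0]],
    [0.5,[-0.04,0.004,0.07],[0,0,0]],
    [0.5,[-0.055,0.02,0.09],[0,0,0]],
    [0.5,[-0.07,0.05,0.1],[0,0,0]]
  ]
}}

```text
time_s: 9.53
ee_pos: [0.3199, -0.1468, 0.4535]
ee_rot: [0.031, 2.619, -0.073]
wrist_force: [1.6, 1.0, 0.1]
width: 0.499
```

>>> {"op": "jog_arm", "data": {
  "commands": [
    [0.5,[-0.01,0.03,0],[0,0,0]],
    [0.5,[-0.02,0.065,0],[0,0,0]],
    [0.5,[-0.03,0.1,0],[0,0,0]],
    [0.5,[-0.03,0.135,0],[0,0,0]],
    [0.5,[-0.03,0.17,0],[0,0,0]]
  ]
}}

```text
time_s: 9.95
ee_pos: [0.2896, 0.0112, 0.4537]
ee_rot: [0.033, 2.618, -0.074]
wrist_force: [1.1, -1.4, 0.5]
width: 0.499
```

```bash
python3 - <<'E'
from ov import *
st()
for n in('scene','top'):
    p,d=bot.snapshot(n);cv2.imwrite(f'pics/{n}11.png',p[:,:,::-1]);np.save(f'pics/{n}11.npy',d)
# overlay ideal home cap
R,p=tgt(.095,.085)
o=dict(ee_rot=Ro.from_matrix(R).as_rotvec(),ee_pos=p)
overlay('top','pics/top11.png',(330,400,175,245),8,'pics/t11o.png',o)
overlay('scene','pics/scene11.png',(290,370,160,240),7,'pics/s11o.png',o)
E
```

```text
9.95 [0.2896 0.0112 0.4537] z [ 0.4979 -0.059  -0.8652] y [ 0.0376  0.9982 -0.0464] F [ 1.0895 -1.4007  0.4821] T [ 0.0115  0.4939 -0.0325] w 0.49904724573186027 j [-0.2516 -0.4952 -0.8008  0.7439  0.0669 -0.2085]
```

View pics/t11o.png

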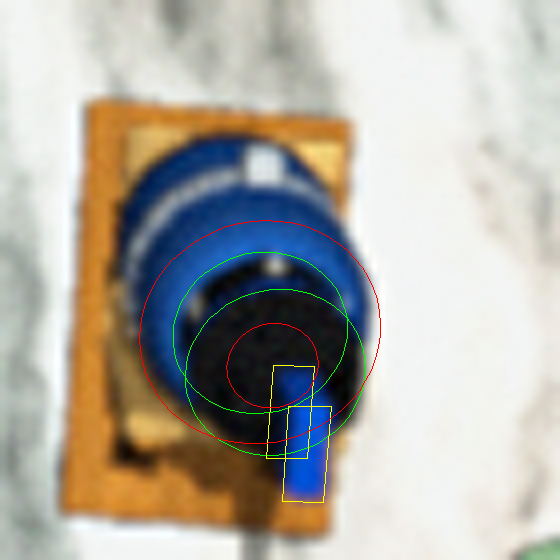

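View pics/scene11.png

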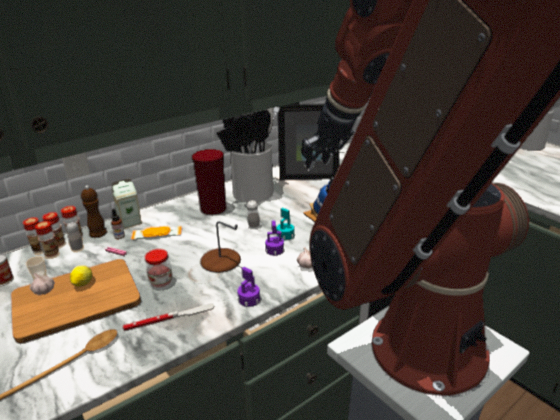

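View pics/top11.png

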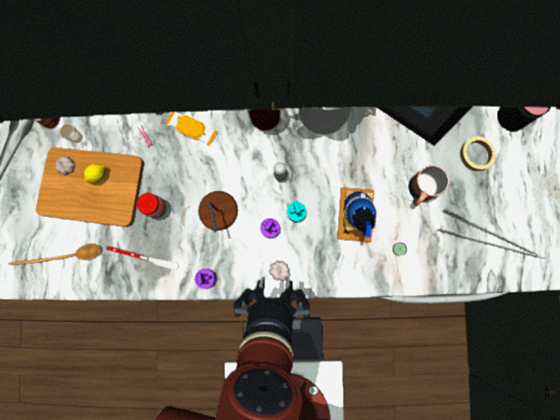

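The cap overlay matches the home model and the bystanders sit where they were: jam jar (150,204), shaker (281,172), garlic (279,270), mug (429,182), tea light (400,248). I hand in.

```bash
python3 - <<'E'
from h import *
print(np.abs(bot.get_obs()['qvel']).max()); print(bot.hand_in())
E
```

```text
0.152419172801597
the job is handed in; nothing more can be done
None
```

I lifted the blue-trimmed cap off over the hook's barb, set it on the flask neck and pressed it home. I then released it, backed the arm off and handed the job in at about 10 s. No verdict was reported, so whether it passed is not confirmed.

**Press:** the cap met resistance at about 15 N. It then slid on, pulled by up to 5 N, and stopped hard with the wrist reading 35 N, below the 80 N ramming limit. A turn of about 0.09 rad, estimated from the orange lugs in the top picture, turned out to be right. The two small feeling turns I made were inconclusive.

**Last checks:**
- **Seating:** the arm's own readings put the rim about 1.5 mm above the nominal shoulder. That is within my measuring error. In the last top picture the cap lies on the modelled home pose to within about 1 pixel (roughly 2.5 mm).
- **Bystanders:** in the last top picture they sit where they were at the start.
- **Not confirmed:** the arm hid the flask from the scene camera, so I have no second view of the seating. The arm was still settling at up to 0.15 rad/s in free air when I handed in.

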